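# Cap the tubes and start the mixer

## Robot

A 7-joint arm with a two-finger parallel gripper is mounted at the origin on the work surface. World frame = base frame: x ahead of the robot, y to its left, z up, the work surface at z = 0. Lengths are in m, angles in rad, forces in N, time in s.
With the tool pointing down it reaches from about 0.4 to 0.925 m from the base axis. Payload 5.6 kg.
Tool frame: the origin (TCP) lies at the very end of the fingers, on their centre line; the grasp point (between the pads) lies 19 mm behind it; z points along the fingers, y is the direction in which the jaws open and shut (so a half turn about z gives the same grasp; the last joint's range is limited). The gripper opens to 85 mm and grips with 20 to 120 N. Pads are 22 mm wide; open, the fingers measure 114 mm over their backs; the gripper's body (76 mm by 85 mm) begins 54 mm behind the grasp point. The pads swing forward as they close: fully open they stand 13 mm farther back than shut.
Start: joints at [1.082, 0.468, -0.012, 1.603, 0.006, 1.071, -0.056], TCP at [0.28, -0.586, 0.231] pointing down, gripper open.
Joint ranges: [-2.53, 2.53], [-0.31, 2.02], [-1.57, 1.55], [0.28, 2.44], [-1.29, 4.43], [0.15, 1.84], [-2.92, 2.92]. Speed limits (rad/s): [2.57, 2.57, 3.14, 3.14, 3.14, 3.14, 3.14].

## Interface

Orientations are given as a unit quaternion [x, y, z, w].
In Python, from workcell import bot gives the robot as it stands.
- The arm moves only by the tool arm_command, never from a script. Its argument "motion" is a list of rows, each a list of 5 numbers: the finger opening in cm, from 0 to 8.54, then the shift along the tool's x, y, z in cm, then the turn about the tool's z in rad. In form: [[hand, tx, ty, tz, spin], ...]. A call has 1 to 20 rows; each row is the pose to reach, as a shift and turn from the pose commanded when the call began, along the tool's axes at that moment; what a row does not reach only later rows make up. A row lasts 1/8 s, in which the tool goes at most 62.5 mm and 10.7 degrees, less where a joint would pass 70% of its speed; a pose out of reach is approached as far as the arm can. A call with a gripper value outside its range is refused whole. The fingers move at their own pace and stop on an object; "force" is the grip in N (left out, the last holds). Time passes only in rows, so rows that repeat a pose let the fingers close. It gives the time, the measured TCP pose, the force and the opening at its end, in the units of the state.
- bot.get_state(): the state, without advancing time (a new reading comes with each control period).
- bot.camera(name): name is "side" or "top"; returns (picture, depth): 480x640x3 uint8, blue, green, red; 480x640 float32, m along the optical axis (not along the pixel's ray), 0 where there is no reading.
- bot.camera_model(name): a dict with "fx", "fy", "cx", "cy" (pixels), "k1" (the pictures are not rectified: a ray, as slopes to the right and down, at radius r is drawn at 1 + k1 r^2 times it, then the intrinsics apply), "world_from_camera" (4x4, takes a point from camera to world coordinates). Camera axes: x right, y up, looking along -z (the intrinsics and any distortion apply to the point x, -y, -z); pixel columns grow to the right and rows downward; lengths in m; the calibration is good to about 2 mm. A picture is of the moment at which its call begins. camera_model takes no time and is no camera call.
- bot.close_job(): hands the job in, once; it reports no verdict.
Trained networks look in the newest picture that a camera, given by its name, has taken for a name from the list of things; names that differ only in an ending like _2 or _b are one class to them, and where a whole thing is asked for, a point or a joint stands for the part that bears it (a point fixed in the world has none). Each returns a list of dicts, best first, with "conf" (0 to 1); they miss things now and then, are a little off and sometimes report something else, mostly with a low value. They report only what shows in the picture. A call takes as long as a camera call.
- bot.find_in(name, camera): "location" ([row, column] in pixels, amid what is visible of it).
- bot.place_of(name, camera): "location" ([row, column] in pixels: a listed point, or the origin of a listed thing).
The state is a dict: "time_s": time; "joint_pos": joint angles; "qd": joint speeds; "joint_torque": joint torques, N m; "ee_pos": TCP position; "orientation": TCP orientation; "wrist_force": force on the tool from outside, world axes, zero at the start; "moment": the same for the moment, N m; "finger_gap": opening from 0.0 (shut) to 1.0 (fully open).
Only numpy, scipy, OpenCV 4.12 (cv2) and the standard library are available. Lean on these libraries where they do the work, as an engineer would, in place of code of your own. Each camera call takes 0.05 s, during which the arm holds its last target.

## Task

Get the tube mixer going: press the cap of the larger open tube fully down, then the cap of the smaller open tube (the middle-sized one is shut already), then tip the power rocker fully over by pressing down its raised far end, and finally press the long start bar all the way in and let it spring back. Only press, nothing needs gripping: pull no cap up, do not press the round stop key, and leave the loose things on and around the mixer where they are.

Things in the scene. Friction and masses are not known exactly. Their poses are not given: they have to be found in the camera images.
- mixer: fixed white cabinet 240 (x) x 330 (y), 72 high. Origin: centre of its underside on the bench; x points away from the robot, from controls to tubes; z up. On top at x = -75: rocker, start bar, stop key, at y = -100, 0, 100 in any order. At x = 65: a block (top at height 80) with three tubes at y = -100, 0, 100 in any order, the third of middle size (cap 36 across, top at 110) being shut already.
- big_cap_top (a point): centre of the top face of the larger open tube's cap: a white round cap 46 across and 14 high, standing 6 to 8 above the tube's collar on a dark rubber plug; the top ends at height 114 above the bench when fully down. z up.
- big_cap (a joint): how far the larger cap has been pressed down, m: starts at 0 to 0.002, 0.008 = fully down on the collar, negative = pulled up. It slides stiffly (about 5 N) and stays where it is left.
- small_cap_top (a point): centre of the top face of the smaller open tube's cap: a white round cap 26 across and 14 high, standing 6 to 8 above the tube's collar on a dark rubber plug; the top ends at height 107 above the bench when fully down. z up.
- small_cap (a joint): as big_cap, for the smaller cap: starts at 0 to 0.002, 0.008 = fully down; about 5 N, stays where it is left.
- rocker_far_face (a point): mid-width point on the upper face of the black power rocker's raised far half, 20 from the pivot line. A V-shaped paddle 34 wide (mixer's y), 62 long (mixer's x), pivot line along y in its middle at height 86. Off: near half level, far half sloping up away from the robot at 0.4 rad. On: far half level, its face at height 86, near half up.
- power_rocker (a joint): tilt of the rocker, rad: 0 = off (as it starts), 0.4 = fully on; pressing the far half down raises it. Takes about 4 N at the far face; stays where it is left.
- start_bar_top (a point): centre of the top face of the start bar: a black oblong key 24 (mixer's x) x 62 (mixer's y), top at height 86 above the bench. z up.
- start_bar (a joint): how far the start bar is pressed in, m: 0 = out, 0.006 = all the way in; spring return, 5 N when all the way in.
- stop_key_top (a point): centre of the top face of the round black stop key, 26 across, top at height 86. Not to be pressed.
- stop_key (a joint): how far the stop key is pressed in, m: 0 = out, 0.006 = all the way in; light spring. To stay out.
- stopper: loose dark rubber stopper, 22 across, 18 high, standing on the mixer between controls and tubes. Origin: centre of its underside.
- collar: loose steel ring, 28 across, 12 high, lying on the mixer between controls and tubes. Origin: centre of its underside.
- marker: loose marker pen, 120 long, 13 thick, lying on the bench beside the mixer. Origin: underside, mid-length; x along the pen.
- pipette: loose hand pipette, 270 long, 28 high, lying on the bench beside the mixer. Origin: underside near its middle; x along it to the tip.
- flask: loose amber bottle, 60 across, 130 high, standing on the bench. Origin: centre of its underside.
- jar: loose clear jar with a green lid, 64 across, 75 high, standing on the bench. Origin: centre of its underside.
- tray: loose clear open tray, 100 x 120 x 30 high, on the bench. Origin: centre of its underside.

How it is judged:
On the way, in this order (a step that is already met when the one before it is completed fails the run):
1. the larger cap is fully down (value of joint big_cap above 0.0065 m), for 0.1 s.
2. the smaller cap is fully down (value of joint small_cap above 0.0065 m), for 0.1 s.
3. the rocker is fully on (value of joint power_rocker above 0.34 rad), for 0.1 s.
4. the start bar is pressed all the way in (value of joint start_bar above 0.0048 m), for 0.1 s.
At the end, for the whole second after the job is handed in: Both caps are down to within 1.5 mm of their collars, the rocker is on (at least 0.34 of 0.4 rad), the start bar and the stop key are out again (within 1.5 mm), and every loose thing is at rest within 30 mm of where it was (value of joint each of big_cap, small_cap above 0.0065 m and value of joint power_rocker above 0.34 rad and value of joint each of start_bar, stop_key below 0.0015 m and distance of each of stopper, collar, marker, pipette, flask, jar, tray from where it was at the start of the episode below 0.03 m and linear speed of each of stopper, collar, marker, pipette, flask, jar, tray below 0.02 m/s); the robot touches nothing.
It fails at once if the smaller cap is pressed before the larger one is down (value of joint small_cap above 0.005 m and value of joint big_cap below 0.0065 m).
It fails at once if the rocker is tipped before both caps are down (value of joint power_rocker above 0.2 rad and value of joint any of big_cap, small_cap below 0.0065 m).
It fails at once if the stop key is pressed, or the start bar is pressed before the rocker is on (value of joint stop_key above 0.003 m or (value of joint start_bar above 0.003 m and value of joint power_rocker below 0.34 rad)).
It fails at once if a cap is pulled up (value of joint any of big_cap, small_cap below -0.003 m).
It fails at once if a loose thing is lifted, carried, knocked over or pushed away by more than 30 mm (distance of any of stopper, collar, marker, pipette, flask, jar, tray from where it was at the start of the episode above 0.03 m or angle between any of stopper, collar, marker, pipette, flask, jar, tray's own z axis and vertical above 0.5 rad).
It also fails if it takes over 48 s, if anything falls off the work surface, if the arm or the gripper's body presses on something with over 40 N, if the wrist force passes 120 N, or if a joint passes its speed limit or range.

## Working session

There is one attempt and no reset: what is moved stays moved. The work goes in short steps, Python scripts to look and compute and a tool call to move; the robot and the scene stay as the last step left them, time stands still between calls to the robot, and variables do not carry over. Pictures are saved under pics/ and viewed, and the job is handed in when it is done.

Besides the shell and the picture viewer there is one more tool, called after "Call:" in YAML: its name, and indented under it one key for each argument. arm_command: Moves the arm, as the interface text tells. Its arguments: {"type":"object","properties":{"motion":{"type":"array","items":{"type":"array","items":{"type":"number"}}},"force":{"type":"number"}},"required":["motion"]}

```bash
mkdir -p pics; cat > h.py <<'E'
import numpy as np, cv2
from workcell import bot
def ray(m,r,c):
    x=(c-m["cx"])/m["fx"]; y=(r-m["cy"])/m["fy"]
    K=np.array([[m["fx"],0,m["cx"]],[0,m["fy"],m["cy"]],[0,0,1.]])
    p=cv2.undistortPoints(np.array([[[c,r]]],float),K,np.array([m["k1"],0,0,0.]))[0,0]
    return np.array([p[0],-p[1],-1.])
def at_depth(m,r,c,d):
    return (np.array(m["world_from_camera"])@np.r_[ray(m,r,c)*d,1])[:3]
def at_z(m,r,c,z):
    W=np.array(m["world_from_camera"]); v=W[:3,:3]@ray(m,r,c); o=W[:3,3]
    return o+v*(z-o[2])/v[2]
E
python3 - <<'E'
from h import *
print(bot.get_state())
for n in("top","side"):
    p,d=bot.camera(n); cv2.imwrite(f"pics/{n}0.png",p); np.save(f"{n}0.npy",d)
    m=bot.camera_model(n); print(n,m)
    for t in["big_cap_top","small_cap_top","rocker_far_face","start_bar_top","stop_key_top","mixer","stopper","collar"]:
        r=bot.place_of(t,n)
        for q in r[:2]:
            R,C=q["location"]; dd=d[int(min(479,max(0,R))),int(min(639,max(0,C)))]
            print(t,round(q["conf"],2),np.round([R,C],1),np.round(at_depth(m,R,C,dd),4))
E
```

```text
{'time_s': 0.0, 'joint_pos': array([ 1.08202132,  0.46838499, -0.01159996,  1.60367785,  0.00600347,
        1.07141747, -0.0562846 ]), 'qd': array([ 5.04005061e-04, -9.94142908e-04,  5.73854170e-04, -9.19637422e-04,
        2.30467591e-04, -9.47032862e-05,  4.11647468e-04]), 'joint_torque': array([-2.42826027e-04, -5.32393026e+01,  2.17207399e-02, -2.51303351e+01,
        1.15230432e-02,  7.80345319e-03, -2.20036009e-05]), 'ee_pos': array([ 0.27993077, -0.58597664,  0.23031083]), 'orientation': array([ 9.75268259e-01,  2.21022544e-01, -2.68904759e-04, -8.86755779e-04]), 'wrist_force': array([ 0.91939011, -0.60466927,  0.8379427 ]), 'moment': array([0.05295622, 0.02851156, 0.02252801]), 'finger_gap': 0.9994514749021302}
top {'fx': 562.4185526276145, 'fy': 562.4185526276145, 'cx': 311.121048595357, 'cy': 241.51734665765176, 'k1': -0.13616340903073654, 'world_from_camera': array([[ 7.01858883e-03,  9.82862309e-01, -1.84207547e-01,
         3.01648612e-01],
       [-9.99972470e-01,  7.34204568e-03,  1.07392105e-03,
        -3.61585366e-02],
       [ 2.40797675e-03,  1.84194939e-01,  9.8
[... 847 characters left out ...]
36, -0.51929519, -0.01310489],
       [-0.62240961, -0.440215  ,  0.64716074,  0.69903324],
       [-0.00651256,  0.82972412,  0.55813572,  0.71751879],
       [ 0.        ,  0.        ,  0.        ,  1.        ]])}
big_cap_top 0.77 [212.  279.6] [ 0.6758 -0.002   0.1215]
big_cap_top 0.6 [253.2 304.2] [0.549  0.0603 0.0957]
small_cap_top 0.61 [262.1 233. ] [0.6282 0.1901 0.1125]
rocker_far_face 0.63 [252.8 305.4] [0.5481 0.0573 0.0954]
start_bar_top 0.53 [286.9 292.7] [0.5056 0.1477 0.0824]
stop_key_top 0.54 [237.8 333. ] [ 0.5451 -0.0363  0.0852]
mixer 0.62 [283.6 286.2] [0.5324 0.138  0.0708]
stopper 0.42 [272.5 277.6] [0.5678 0.1254 0.0746]
collar 0.41 [249.5 295.7] [0.5867 0.0455 0.0803]
```

```bash
python3 - <<'E'
import cv2
a=cv2.imread("pics/top0.png")[130:320,150:400]; cv2.imwrite("pics/topc.png",cv2.resize(a,(780,593),interpolation=2))
a=cv2.imread("pics/side0.png")[170:370,180:430]; cv2.imwrite("pics/sidec.png",cv2.resize(a,(750,600),interpolation=2))
E
```

```text
(no output)
```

View pics/top0.png

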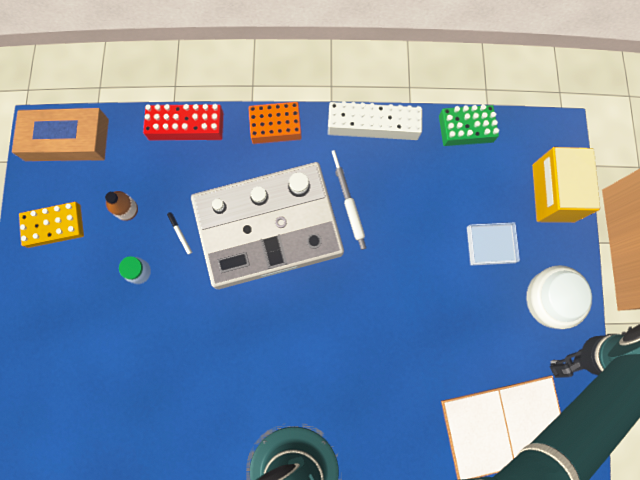

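```bash
sleep 0
```

```text
(no output)
```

View pics/topc.png

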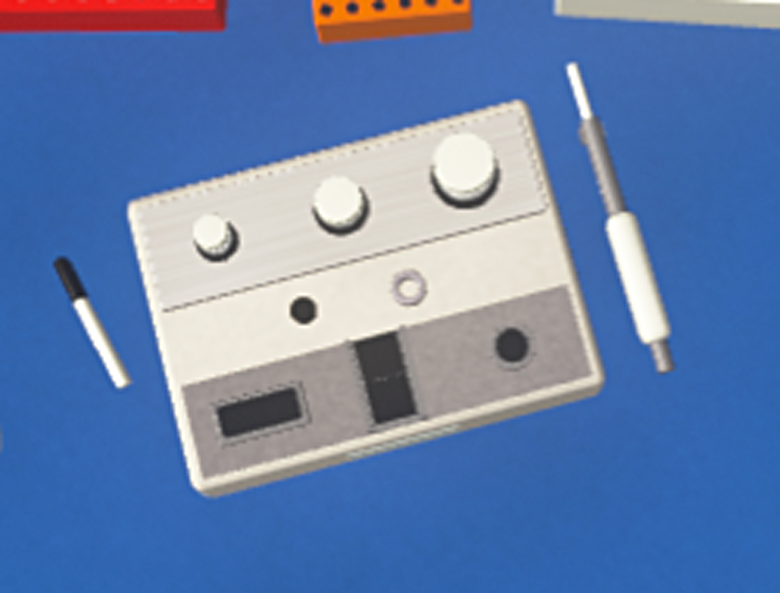

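View pics/sidec.png

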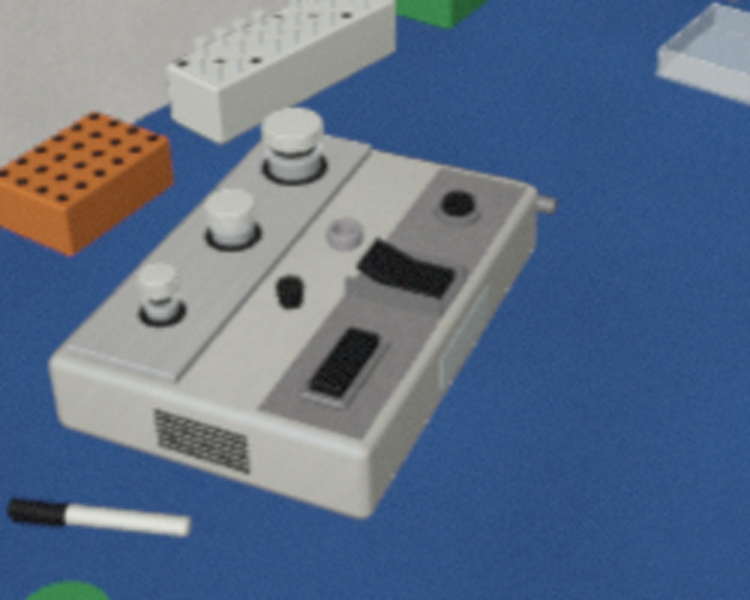

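The top view shows the big cap at (182,299), the small cap at (204,218), and the shut tube between them. The start bar is on the left at (262,233), the rocker in the middle at (242,271) and the stop key on the right at (241,314). The stopper is near (229,247) and the collar near (222,281). The side view agrees. Next I'll fit the mixer pose to these points.

```bash
cat > fit.py <<'E'
from h import *
from scipy.optimize import least_squares
p={n:bot.camera_model(n) for n in("top","side")}
# (cam,row,col, mx,my,z)
obs=[("top",182.4,298.9,65,-100,.1205),("top",204.5,217.8,65,100,.1135),("top",194,258.5,65,0,.110),
("top",241.5,271.1,-56.6,0,.0938),("top",261.5,233.3,-75,100,.086),("top",240.8,314.5,-75,-100,.086),
("side",212,279.6,65,-100,.1205),("side",262.1,233,65,100,.1135),("side",252.8,305.4,-56.6,0,.0938),
("side",290,294.5,-75,100,.086),("side",237.8,332.8,-75,-100,.086),("side",236.5,256.3,65,0,.110)]
P=np.array([at_z(p[o[0]],o[1],o[2],o[5])[:2] for o in obs])
M=np.array([o[3:5] for o in obs])/1000
def w(q,M): c,s=np.cos(q[2]),np.sin(q[2]); return np.c_[q[0]+c*M[:,0]-s*M[:,1],q[1]+s*M[:,0]+c*M[:,1]]
q=least_squares(lambda q:(w(q,M)-P).ravel(),[.57,.06,.23],loss="soft_l1",f_scale=.002).x
print(q); print(np.round((P-w(q,M))*1000,1).tolist())
T=np.array([[65,-100],[65,100],[-55,0],[-75,100],[-75,-100]])/1000
print(np.round(w(q,T),4))
for n in p:
    d=np.load(n+"0.npy")
    for o in obs:
        if o[0]==n: print(n,o[3:],np.round(at_depth(p[n],o[1],o[2],np.median(d[round(o[1])-1:round(o[1])+2,round(o[2])-1:round(o[2])+2])),4))
E
python3 fit.py
```

```text
[0.59553016 0.07292262 0.27152965]
[[-0.1, -1.6], [0.1, -2.1], [0.5, -1.7], [5.6, -0.4], [2.6, -2.2], [0.5, -2.1], [-8.1, 2.8], [-4.2, 4.2], [8.6, -2.1], [-2.9, 6.6], [-5.4, 8.5], [1.2, 2.0]]
[[ 0.685  -0.006 ]
 [ 0.6313  0.1867]
 [ 0.5425  0.0582]
 [ 0.4965  0.1491]
 [ 0.5501 -0.0435]]
top (65, -100, 0.1205) [ 0.6843 -0.0076  0.1223]
top (65, 100, 0.1135) [0.6314 0.1846 0.1136]
top (65, 0, 0.11) [0.6588 0.0888 0.1094]
top (-56.6, 0, 0.0938) [0.5468 0.0574 0.0931]
top (-75, 100, 0.086) [0.4989 0.1467 0.0872]
top (-75, -100, 0.086) [ 0.5506 -0.0457  0.0858]
side (65, -100, 0.1205) [ 0.6758 -0.002   0.1215]
side (65, 100, 0.1135) [0.6268 0.1912 0.1138]
side (-56.6, 0, 0.0938) [0.5472 0.0583 0.0964]
side (-75, 100, 0.086) [0.4939 0.1554 0.0856]
side (-75, -100, 0.086) [ 0.5445 -0.0348  0.0862]
side (65, 0, 0.11) [0.6606 0.0912 0.1089]
```

Call:
arm_command:
  motion:
    - [0,20,-11,0,0.1]
    - [0,40,-22,0,0.17]
    - [0,61.5,-34.8,0,0.173]
    - [0,61.5,-34.8,0,0.173]
    - [0,61.5,-34.8,0,0.173]
    - [0,61.5,-34.8,0,0.173]
    - [0,61.5,-34.8,0,0.173]
    - [0,61.5,-34.8,0,0.173]
    - [0,61.5,-34.8,0,0.173]
    - [0,61.5,-34.8,0,0.173]
    - [0,61.5,-34.8,0,0.173]
    - [0,61.5,-34.8,0,0.173]
    - [0,61.5,-34.8,0,0.173]
    - [0,61.5,-34.8,0,0.173]
    - [0,61.5,-34.8,0,0.173]
    - [0,61.5,-34.8,0,0.173]
    - [0,61.5,-34.8,0,0.173]
    - [0,61.5,-34.8,0,0.173]

```text
time_s: 3.15
ee_pos: [0.6851, -0.0076, 0.2313]
orientation: [0.991, 0.136, 0.0, 0.0]
wrist_force: [0.4, 0.2, 0.1]
finger_gap: 0.001
```

Call:
arm_command:
  motion:
    - [0,0,0,5,0]
    - [0,0,0,9.5,0]
    - [0,0,0,10,0]
    - [0,0,0,10,0]

```text
time_s: 3.65
ee_pos: [0.6859, -0.0072, 0.1323]
orientation: [0.991, 0.136, 0.001, 0.0]
wrist_force: [0.4, -0.0, 0.9]
finger_gap: 0.003
```

```bash
python3 - <<'E'
from h import *
for n,b in(("side",(130,330,160,410)),("top",(130,320,150,400))):
    p,d=bot.camera(n); cv2.imwrite(f"pics/{n}1.png",cv2.resize(p[b[0]:b[1],b[2]:b[3]],(750,600),interpolation=2))
E
```

```text
(no output)
```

View pics/side1.png

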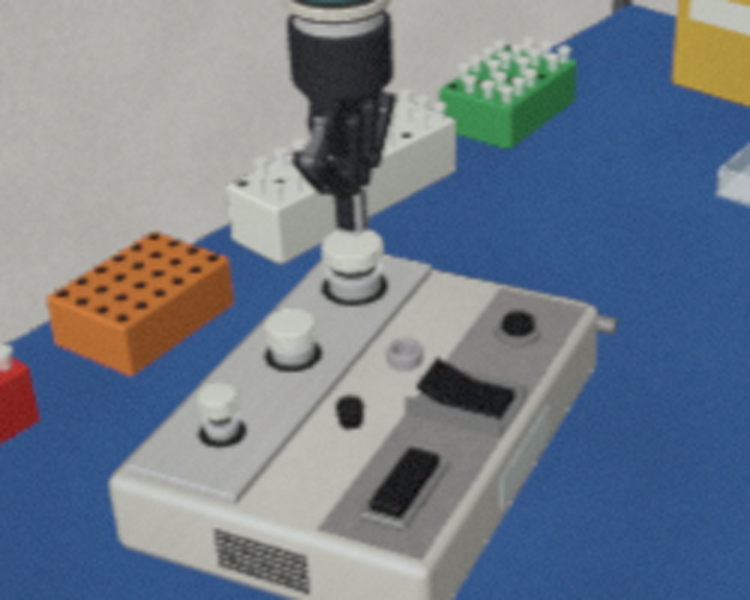

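View pics/top1.png

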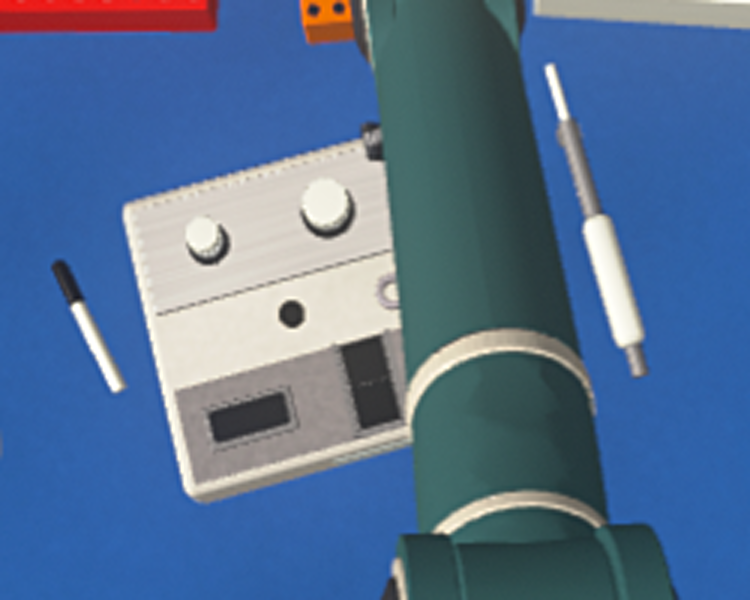

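The side view shows the fingertip just above the big cap, at about crop (350,235). I'll press slowly.

Call:
arm_command:
  motion:
    - [0,0,0,0.6,0]
    - [0,0,0,0.9,0]
    - [0,0,0,1.1,0]
    - [0,0,0,1.3,0]
    - [0,0,0,1.5,0]
    - [0,0,0,1.6,0]
    - [0,0,0,1.7,0]
    - [0,0,0,1.75,0]
    - [0,0,0,1.75,0]
    - [0,0,0,1.75,0]

```text
time_s: 5.0
ee_pos: [0.6853, -0.0074, 0.1141]
orientation: [0.991, 0.136, 0.0, 0.0]
wrist_force: [-1.6, -0.3, 6.7]
finger_gap: -0.001
```

Call:
arm_command:
  motion:
    - [0,0,0,0.1,0]
    - [0,0,0,0.1,0]
    - [0,0,0,0.1,0]

```text
time_s: 5.38
ee_pos: [0.6853, -0.0074, 0.114]
orientation: [0.991, 0.136, 0.0, 0.0]
wrist_force: [-4.8, -0.4, 10.9]
finger_gap: -0.0
```

Call:
arm_command:
  motion:
    - [0,0,0,-1,0]
    - [0,0,0,-5,0]
    - [0,0,-6,-5,0]
    - [0,0,-12,-5,0]
    - [0,0,-18,-5,0]
    - [0,0,-20,-5,0]
    - [0,0,-20,-5,0]
    - [0,0,-20,-2,0]
    - [0,0,-20,-1.6,0]
    - [0,0,-20,-1.6,0]

```text
time_s: 6.62
ee_pos: [0.6319, 0.1833, 0.1287]
orientation: [0.991, 0.135, -0.0, 0.0]
wrist_force: [0.4, 0.4, 0.1]
finger_gap: -0.003
```

```bash
python3 - <<'E'
from h import *
for n,b in(("side",(170,330,160,360)),):
    p,d=bot.camera(n); cv2.imwrite(f"pics/{n}2.png",cv2.resize(p[b[0]:b[1],b[2]:b[3]],(750,600),interpolation=2))
    print(bot.camera_model(n)["cx"], bot.place_of("big_cap_top","side")[:2])
E
```

```text
322.07185820232263 [{'location': [213.0, 278.7], 'conf': 0.66}]
```

View pics/side2.png

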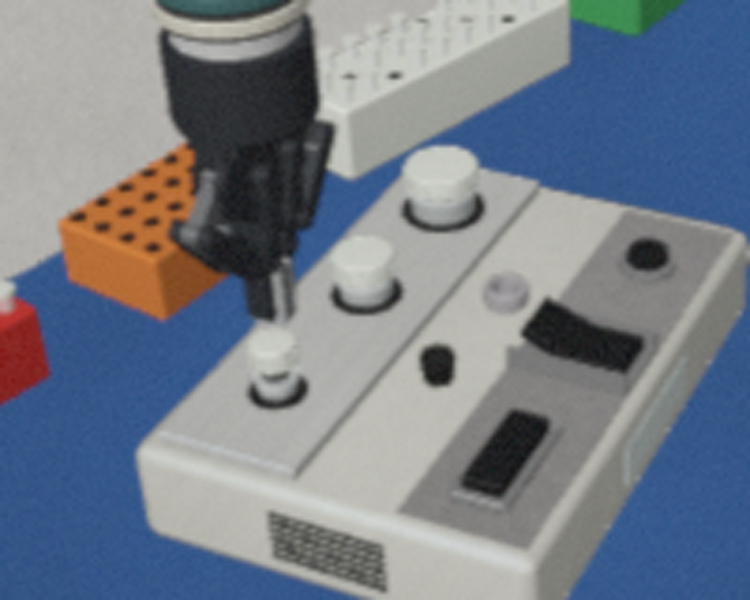

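The side view shows the big cap seated, with no dark gap at crop (443,195). The fingertip stands over the small cap at crop (273,335). I'll press the small cap now.

Call:
arm_command:
  motion:
    - [0,0,-0.2,0.6,0]
    - [0,0,-0.2,1.2,0]
    - [0,0,-0.2,1.4,0]
    - [0,0,-0.2,1.6,0]
    - [0,0,-0.2,1.8,0]
    - [0,0,-0.2,2.0,0]
    - [0,0,-0.2,2.2,0]
    - [0,0,-0.2,2.3,0]
    - [0,0,-0.2,2.35,0]
    - [0,0,-0.2,2.35,0]
    - [0,0,-0.2,2.35,0]

```text
time_s: 8.1
ee_pos: [0.6304, 0.1872, 0.1069]
orientation: [0.991, 0.136, -0.0, 0.0]
wrist_force: [-8.1, -2.3, 15.2]
finger_gap: 0.001
```

Call:
arm_command:
  motion:
    - [0,0,0,-1.5,0]
    - [0,0,0,-6,0]
    - [0,-4,3.4,-6,0]
    - [0,-8,6.8,-6,0]
    - [0,-12,10.2,-6,0]
    - [0,-12,10.2,-6,0]
    - [0,-12,10.2,-3,0]
    - [0,-12,10.2,-0.5,0]
    - [0,-12,10.2,-0.5,0]

```text
time_s: 9.22
ee_pos: [0.5423, 0.0574, 0.1089]
orientation: [0.991, 0.136, -0.001, -0.0]
wrist_force: [-0.4, -0.6, 0.6]
finger_gap: 0.002
```

```bash
python3 - <<'E'
from h import *
for n,b in(("side",(170,330,190,390)),("top",(130,320,150,400))):
    p,d=bot.camera(n); cv2.imwrite(f"pics/{n}3.png",cv2.resize(p[b[0]:b[1],b[2]:b[3]],(750,600),interpolation=2))
E
```

```text
(no output)
```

View pics/side3.png

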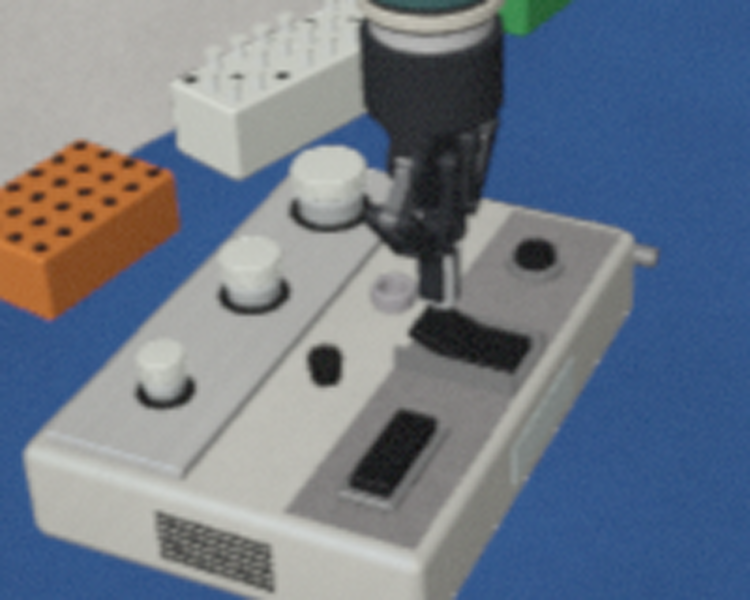

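View pics/top3.png

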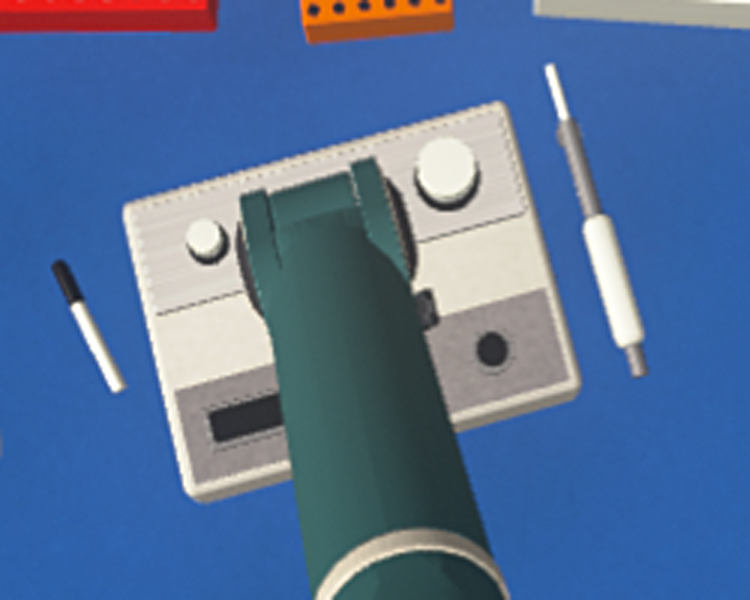

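The side view shows both caps seated. The fingertip is over the rocker's raised far end at crop (437,310), and the collar and stopper are clear. I'll press the rocker.

Call:
arm_command:
  motion:
    - [0,0,0,0.6,0]
    - [0,0,0,1.0,0]
    - [0,0,0,1.3,0]
    - [0,0,0,1.6,0]
    - [0,0,0,1.9,0]
    - [0,0,0,2.2,0]
    - [0,0,0,2.4,0]
    - [0,0,0,2.5,0]
    - [0,0,0,2.5,0]
    - [0,0,0,2.5,0]

```text
time_s: 10.58
ee_pos: [0.5433, 0.0568, 0.086]
orientation: [0.991, 0.136, 0.001, 0.0]
wrist_force: [1.6, 0.9, 8.7]
finger_gap: -0.0
```

Call:
arm_command:
  motion:
    - [0,0,0,0.1,0]
    - [0,0,0,0.1,0]
    - [0,0,0,0.1,0]
    - [0,0,0,-2,0]
    - [0,0,0,-6,0]
    - [0,-2,-5,-6,0]
    - [0,-2,-10,-6,0]
    - [0,-2,-10,-6,0]
    - [0,-2,-10,-2.5,0]
    - [0,-2,-10,-2.2,0]
    - [0,-2,-10,-2.2,0]

```text
time_s: 11.95
ee_pos: [0.4961, 0.1466, 0.107]
orientation: [0.991, 0.135, -0.001, 0.0]
wrist_force: [0.3, -0.6, -0.1]
finger_gap: -0.001
```

```bash
python3 - <<'E'
from h import *
for n,b in(("side",(170,330,190,390)),):
    p,d=bot.camera(n); cv2.imwrite(f"pics/{n}4.png",cv2.resize(p[b[0]:b[1],b[2]:b[3]],(750,600),interpolation=2))
E
```

```text
(no output)
```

View pics/side4.png

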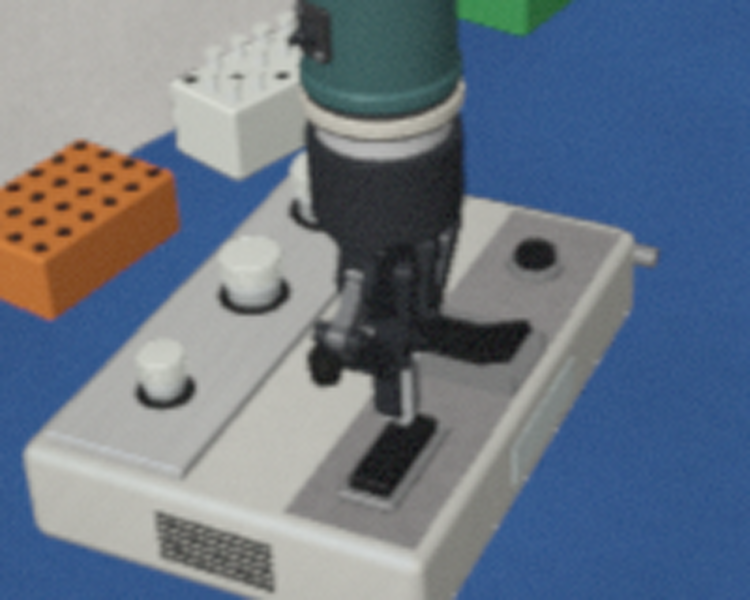

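The rocker is now on: its near half is raised at crop (515,340). The fingertip is over the start bar at crop (400,425). I'll press the bar.

Call:
arm_command:
  motion:
    - [0,0.1,0,0.8,0]
    - [0,0.1,0,1.4,0]
    - [0,0.1,0,1.8,0]
    - [0,0.1,0,2.1,0]
    - [0,0.1,0,2.4,0]
    - [0,0.1,0,2.6,0]
    - [0,0.1,0,2.7,0]
    - [0,0.1,0,2.75,0]
    - [0,0.1,0,2.75,0]

```text
time_s: 13.12
ee_pos: [0.4973, 0.1478, 0.0801]
orientation: [0.991, 0.136, -0.0, 0.0]
wrist_force: [-1.9, -1.3, 5.9]
finger_gap: -0.001
```

Now at 0.080 with 5.9 N. I'll press slightly more to confirm the stop, then release.

Call:
arm_command:
  motion:
    - [0,0,0,0.1,0]
    - [0,0,0,0.15,0]
    - [0,0,0,0.15,0]

```text
time_s: 13.5
ee_pos: [0.4974, 0.1478, 0.0799]
orientation: [0.991, 0.136, 0.0, 0.0]
wrist_force: [-6.7, -2.6, 17.5]
finger_gap: 0.0
```

Call:
arm_command:
  motion:
    - [0,0,0,-1,0]
    - [0,0,0,-6,0]
    - [0,0,0,-12,0]
    - [0,-5,5,-15,0]
    - [0,-5,11,-15,0]
    - [0,-5,17,-15,0]
    - [0,-5,23,-15,0]
    - [0,-5,29,-15,0]
    - [0,-5,35,-15,0]
    - [0,-5,35,-15,0]
    - [0,-5,35,-15,0]

```text
time_s: 14.88
ee_pos: [0.5434, -0.2021, 0.2278]
orientation: [0.991, 0.136, -0.0, -0.0]
wrist_force: [-0.4, 0.4, 0.3]
finger_gap: -0.002
```

```bash
python3 - <<'E'
from h import *
for n,b in(("side",(170,330,190,390)),("top",(130,320,150,400))):
    p,d=bot.camera(n); cv2.imwrite(f"pics/{n}5.png",cv2.resize(p[b[0]:b[1],b[2]:b[3]],(750,600),interpolation=2))
    d0=np.load(n+"0.npy")
    if n=="top":
        m=bot.camera_model(n)
        for t,r,c in(("big",182,299),("small",204,218),("mid",194,258),("bar",261,233),("stop",241,314)):
            f=lambda D:round(float(at_depth(m,r,c,np.median(D[r-1:r+2,c-1:c+2]))[2]),4)
            print(t,f(d0),f(d))
print(bot.get_state()["wrist_force"])
E
```

```text
big 0.1225 0.1144
small 0.1138 0.1068
mid 0.1094 0.1119
bar 0.0868 0.0877
stop 0.0857 0.0858
[0.47661654 0.30709843 0.80559802]
```

View pics/side5.png

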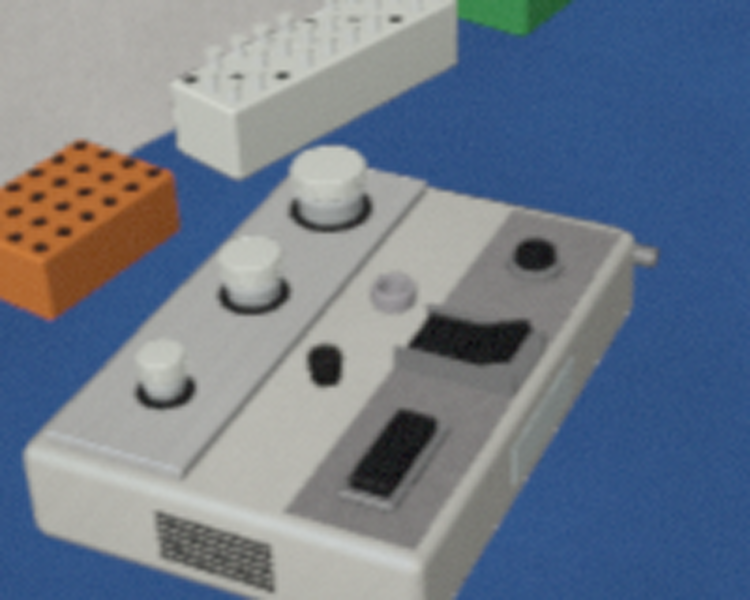

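View pics/top5.png

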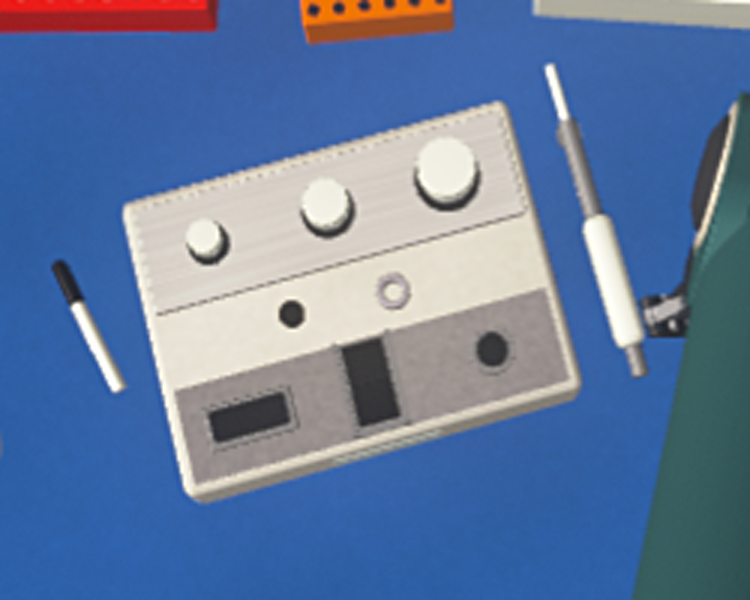

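Both caps are seated, the rocker is on, the bar and stop key are out, and the loose things in view haven't moved. I'll hand the job in.

```bash
python3 -c "
from workcell import bot
print(bot.close_job())"
```

```text
the job is handed in; nothing more can be done
None
```

The job is done and handed in at about 15 s of the 48 s allowed. With the fingers shut, I pressed the larger cap down, then the smaller cap, then the far end of the rocker, then the start bar, and moved the arm clear. The hand-in reported no verdict, so success rests on these last checks:

| Item | Last check |
|---|---|
| Larger cap | Top at 0.1144 m (0.114 when fully down); 10.9 N at its stop, so it is seated |
| Smaller cap | Top at 0.1068 m (0.107 when fully down); 15.2 N at its stop, so it is seated |
| Rocker | Fingertip reached 0.086 m, the fully-on height; the picture shows the near half raised |
| Start bar | Pressed to 0.0799 m with 17.5 N, all the way in; its top is back up at 0.088 m |
| Stop key | Unchanged at 0.086 m, never touched |

- **Loose things:** the stopper, collar, marker and pipette look unmoved in the final pictures. I did not check the flask, jar and tray at the end, but the arm made no contact near them.
- **Disagreement:** the side camera placed some points up to about 9 mm away from the fitted mixer position. I went mainly by the top camera and checked each approach in the side pictures; all four presses landed where intended.

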